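# Snap a cartridge into the pull-check nest and prove it with a tug

## Robot

A 6-joint arm with a two-finger parallel gripper is mounted at the origin on the work surface. World frame = base frame: x ahead of the robot, y to its left, z up, the work surface at z = 0. Lengths are in mm, angles in degrees, forces in N, time in s.
With the tool pointing down it reaches from about 350 to 850 mm from the base axis. Payload 8.1 kg.
Tool frame: the origin (TCP) lies on the centre line of the jaws, within the pads' length; the fingertips stand 19 mm ahead of it and the grasp point (between the pads) is the TCP; z points along the fingers, y is the direction in which the jaws open and shut (so a half turn about z gives the same grasp; the last joint's range is limited). The gripper opens to 85 mm and grips with 20 to 120 N. Pads are 22 mm wide; open, the fingers measure 114 mm over their backs; the gripper's body (76 mm by 85 mm) begins 54 mm behind the grasp point. The pads swing forward as they close: fully open they stand 13 mm farther back than shut.
Start: joints at [-77.773, 7.471, 85.268, -0, 87.261, -4.893], TCP at [176.644, -573.413, 250.292] pointing down, gripper open.
Joint ranges: [-169.43, 169.43], [-51.17, 129.36], [1.28, 143.12], [-76.62, 256.62], [0, 156.53], [-152.29, 152.29]. Speed limits (degrees/s): [136.94, 136.94, 159.86, 180, 180, 180].

## Interface

Orientations are given as [roll, pitch, yaw] about the fixed x, y, z axes, in that order (R = Rz(yaw) Ry(pitch) Rx(roll)).
In Python, from bench import r, viewer gives the robot as it stands.
- The arm moves only by the tool carry_out, never from a script. Its argument "commands" is a list that holds one entry, the list of rows, each a list of 7 numbers: the finger opening in mm, from 0 to 85.4, then the shift along the tool's x, y, z in mm, then the turn, a rotation vector about the tool's x, y, z in degrees. A call has 1 to 5 rows; each row is the pose to reach, as a shift and turn from the pose commanded when the call began, along the tool's axes at that moment; what a row does not reach only later rows make up. A row lasts 1/8 s, in which the tool goes at most 62.5 mm and 10.7 degrees, less where a joint would pass 70% of its speed; a pose out of reach is approached as far as the arm can. A call with a gripper value outside its range is refused whole. The fingers move at their own pace and stop on an object; "grip_force" is the grip in N (left out, the last holds). Time passes only in rows, so rows that repeat a pose let the fingers close. It gives the time, the measured TCP pose, the force and the opening at its end, in the units of the state.
- r.sense(): the state, without advancing time (a new reading comes with each control period).
- viewer.snapshot(name): name is "scene" or "top" or "wrist"; returns the picture (384x512x3 uint8, red, green, blue); there is no depth.
- viewer.calibration(name): a dict with "camera_matrix" (3x3 intrinsics, pixels), "rvec" (rotation vector, rad) and "tvec" (3), from world to camera coordinates, as OpenCV has them. Camera axes: x right, y down, z forward; pixel columns grow to the right and rows downward; lengths in mm; the calibration is good to about 2 mm. A picture is of the moment at which its call begins: read the wrist's pose just before it. calibration takes no time and is no camera call; for the wrist camera it gives the pose at the moment of the call.
- r.hand_in(): hands the job in, once; it reports no verdict.
The state is a dict: "time": time; "joint_pos": joint angles; "qd": joint speeds; "joint_efforts": joint torques, N m; "tool_pos": TCP position; "tcp_rot": TCP orientation; "ft_force": force on the tool from outside, world axes, zero at the start; "wrist_torque": the same for the moment, N m; "finger_gap": finger opening in mm.
Only numpy, scipy, OpenCV 4.12 (cv2) and the standard library are available. Lean on these libraries where they do the work, as an engineer would, in place of code of your own. Each camera call takes 0.05 s, during which the arm holds its last target. There are 200 camera calls.

## Task

Take the yellow-headed cartridge, set it upright in the nest of the green pull-check stand and push it down until it is fully home under both spring jaws. Then tug it straight up so that the sprung nest rises with it by about a centimetre; if the cartridge lifts free instead, push it home again and repeat the tug. Finally let the nest back down and let go, with the cartridge still latched in it and the white and blue cartridges left standing where they are.

Things in the scene. Friction and masses are not known exactly. Their poses are not given: they have to be found in the camera images.
- yellow_head (a point): centre of the yellow head (40 mm along x, 30 along y, 36 high) of the cartridge to fit, 66 mm above its underside; z up. Stands on the bench, 84 mm high, up to 0.23 kg: steel foot 34 x 28 x 10 mm, narrow stem 38 mm high, head on top. Grip the head across its 30 mm sides (along y), to clear the jaws. White and blue ones of the same shape stand near.
- white_head (a point): centre of the white head of a cartridge of the same shape and size as the yellow one, standing on the bench; 66 mm above its underside, 18 mm below its top; z up. A bystander: leave it standing.
- blue_head (a point): centre of the blue head of a cartridge of the same shape and size as the yellow one, standing on the bench; 66 mm above its underside, 18 mm below its top; z up. A bystander: leave it standing.
- nest_floor (a point): centre of the nest's pocket floor, 54 mm above the bench, on the green stand fixed to the bench; z up, x from jaw to jaw. Pocket 44 mm wide between two 10 mm high rims along x, open under the jaws; yellow floor. The cartridge goes in from above, upright, its x along this x either way round, within 6 mm and 10 deg. Fully home, its foot is on the floor and its head centre 66 mm above it.
- jaw_tip (a point): tip of one of the two steel spring jaws, at the nest's +x and -x ends, 22 mm wide, 22 mm between tips. Their slopes fall inward from 44 mm above the pocket floor to the tips 14 mm above it. A cartridge just set down rests on the slopes 20 to 25 mm too high and lifts out freely; pushed down with some 4 to 10 N the jaws yield, then snap in over its foot and hold it, with 2 mm play.
- nest (a joint): height in m of the nest (aluminium plate 132 x 64 mm with pocket and jaws) above its rest: 0 at rest, at most 0.020. Springs pull it down: 5.5 N starts to lift it, 8.5 N lifts it fully. A latched cartridge pulled up brings nest and jaws up with it (after the 2 mm play); one not latched comes out and leaves the nest at 0.
Not all that is in view belongs to the job. There is more than one size of the part that bears yellow_head; the job needs the smallest.

How it is judged (in metres and radians):
On the way, in this order (a step that is already met when the one before it is completed fails the run):
1. the yellow cartridge is pushed fully home in the nest, under the jaws, with the nest down (z of yellow_head in the frame of nest_floor below 0.073 m and horizontal distance between yellow_head and nest_floor below 0.014 m and angle between yellow_head's own z axis and vertical below 0.2 rad and value of joint nest below 0.003 m), for 0.2 s.
2. it is pulled up by its head and the nest rises with it by at least 5 mm, the cartridge staying latched (z of yellow_head in the frame of nest_floor below 0.073 m and horizontal distance between yellow_head and nest_floor below 0.014 m and angle between yellow_head's own z axis and vertical below 0.2 rad and value of joint nest above 0.005 m and contact force between the fingers and yellow above 1 N), for 0.2 s.
At the end, for the whole second after the job is handed in: Yellow cartridge at rest and latched in the nest: head centre under 73 mm above the nest floor, within 14 mm of its middle, tilt under 0.2 rad; nest lifted less than 3 mm; white and blue cartridges upright within 0.2 rad and within 30 mm of their starts (all of step 1 and linear speed of yellow below 0.02 m/s and angle between each of white_head, blue_head's own z axis and vertical below 0.2 rad and distance of each of white_head, blue_head from where it was at the start of the episode below 0.03 m); the robot touches nothing.
It fails at once if the white or the blue cartridge is shifted by more than 30 mm (distance of any of white_head, blue_head from where it was at the start of the episode above 0.03 m).
It also fails if it takes over 42 s, if anything falls off the work surface, if the arm or the gripper's body presses on something with over 40 N, if the wrist force passes 120 N, or if a joint passes its speed limit or range.

## Working session

There is one attempt and no reset: what is moved stays moved. The work goes in short steps, Python scripts to look and compute and a tool call to move; the robot and the scene stay as the last step left them, time stands still between calls to the robot, and variables do not carry over. Pictures are saved under pics/ and viewed, about 8 in all and at most 12, crops included, and the job is handed in when it is done.

Besides the shell and the picture viewer there is one more tool, called as name(argument=value, ...) on one line, values as JSON. carry_out: Moves the arm, as the interface text tells. Its arguments: {"type":"object","properties":{"commands":{"type":"array","items":{"type":"array","items":{"type":"array","items":{"type":"number"}}}},"grip_force":{"type":"number"}},"required":["commands"]}

```bash
ls; mkdir -p pics; python3 - <<'E'
from bench import r, viewer
import cv2
for n in ("scene","top"):
    cv2.imwrite(f"pics/{n}0.png",viewer.snapshot(n)[:,:,::-1])
s=r.sense(); print(s["time"],s["tool_pos"],s["tcp_rot"],s["ft_force"],s["finger_gap"])
E
```

```text
pics
0.1 [ 176.54708067 -572.94340367  249.35208792] [-1.79904556e+02 -9.79421283e-03  1.71194528e+01] [ 0.49280629  0.18763369 -1.4093161 ] 85.72973234698851
```

View pics/scene0.png

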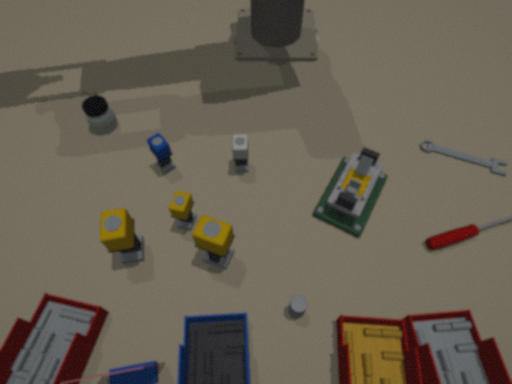

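View pics/top0.png

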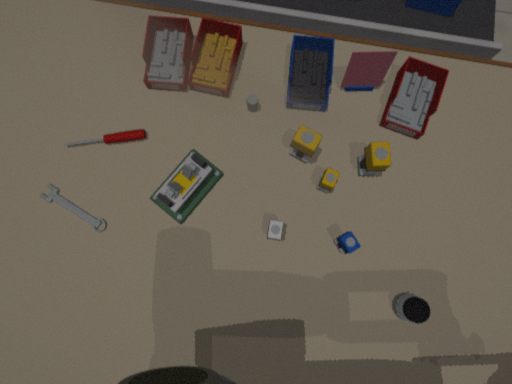

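The scene view shows three yellow cartridges, and the top view shows them at (307,140), (378,156) and (330,179). The one at (330,179) (scene 181,206) is clearly the smallest and matches white and blue in size, so it is the target. The nest is at top (185,183). Next I measure and confirm with a crop.

```bash
cat > h.py <<'E'
import numpy as np, cv2
from bench import r, viewer
def ray(c,px,z):
    K=np.array(c["camera_matrix"],float);R=cv2.Rodrigues(np.array(c["rvec"],float))[0];t=np.array(c["tvec"],float).ravel()
    o=-R.T@t
    p=cv2.undistortPoints(np.array(px,float).reshape(-1,1,2),K,None).reshape(-1,2)
    d=np.c_[p,np.ones(len(p))]@R
    return o+d*((z-o[2])/d[:,2])[:,None]
def blobs(img,lo,hi,amin=20):
    m=cv2.inRange(cv2.cvtColor(img,cv2.COLOR_RGB2HSV),lo,hi)
    cs=cv2.findContours(m,cv2.RETR_EXTERNAL,cv2.CHAIN_APPROX_NONE)[0]
    return [c for c in cs if cv2.contourArea(c)>=amin]
Y=((20,140,90),(34,255,255))
E
python3 - <<'E'
from h import *
img=cv2.imread("pics/top0.png")[:,:,::-1].copy(); c=viewer.calibration("top")
print(ray(c,[[256,192]],0)-ray(c,[[257,192]],0))
for b in blobs(img,*Y):
    (x,y),wh,a=cv2.minAreaRect(b); print((round(x),round(y)),np.round(wh,1),ray(c,[[x,y]],66)[0].round())
for n,p,z in(("white",(275,230),84),("blue",(349,242),84),("small",(329,181),84),("nest",(185,183),54)): print(n,ray(c,[p],z)[0].round())
crop=cv2.resize(img[110:260,140:400],None,fx=3,fy=3,interpolation=2)[:,:,::-1]
cv2.imwrite("pics/crop.png",crop)
E
```

```text
[[-0.43332958  2.39140984  0.        ]]
(182, 181) [16.8 22.1] [522. 145.  66.]
(330, 177) [13.4 17.3] [ 589. -182.   66.]
(380, 154) [24.8 18.7] [ 665. -289.   66.]
(307, 138) [24.9 17.7] [ 672. -117.   66.]
(224, 47) [15.9 22.6] [866. 116.  66.]
(210, 40) [10.6 14.4] [879. 154.  66.]
white [448. -79.  84.]
blue [ 451. -239.   84.]
small [ 575. -178.   84.]
nest [519. 141.  54.]
```

View pics/crop.png

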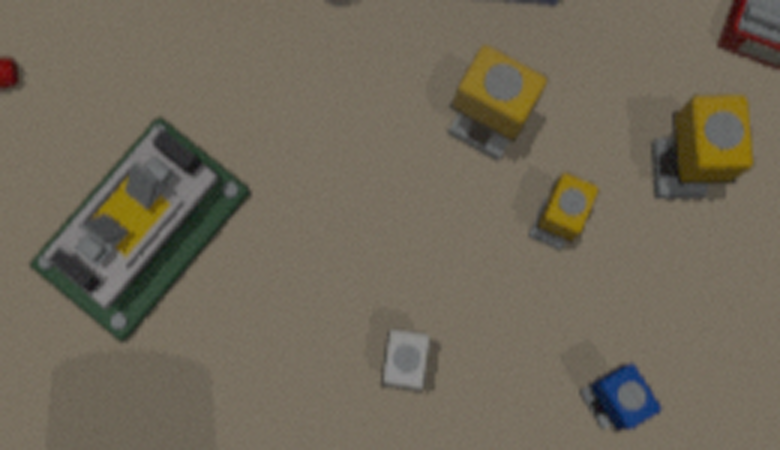

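The crop confirms it. The small yellow head measures about 33x42 mm, the same size as the white and blue heads (disc at crop (572,203)), while the other two are about 45x60 mm. The nest lies at crop (135,210) with its axis near yaw -30°. Now I compute the approach.

```bash
cat >> h.py <<'E'
from scipy.spatial.transform import Rotation as Ro
def pose():
    s=r.sense(); return np.array(s["tool_pos"]),Ro.from_euler("xyz",s["tcp_rot"],degrees=True),s
def go(p,yaw):
    q,R,s=pose(); G=Ro.from_euler("xyz",[180,0,yaw],degrees=True)
    return np.round(R.inv().apply(np.array(p)-q),1),np.round((R.inv()*G).as_rotvec(degrees=True),1)
E
python3 - <<'E'
from h import *
c=viewer.calibration("wrist");q,R,s=pose()
Rc=cv2.Rodrigues(np.array(c["rvec"]))[0];o=-Rc.T@np.array(c["tvec"]).ravel()
print("cam in tool",R.inv().apply(o-q).round(1),"axes in tool",R.inv().apply(Rc).round(2).tolist(),c["camera_matrix"])
print(go([575,-181,260],-12))
E
```

```text
cam in tool [  72.4    0.4 -123.6] axes in tool [[0.0, 1.0, 0.0], [-0.96, 0.0, -0.28], [-0.28, 0.0, 0.96]] [[283.89497633   0.         247.7425676 ]
 [  0.         283.89497633 194.26132989]
 [  0.           0.           1.        ]]
(array([ 496.2, -257.3,  -10.1]), array([-0.1,  0. , 29.1]))
```

carry_out(commands=[[[85, 50, -26, -2, 0, 0, 6], [85, 100, -52, -4, 0, 0, 12], [85, 150, -78, -6, 0, 0, 18], [85, 200, -104, -8, 0, 0, 24], [85, 250, -130, -10, 0, 0, 29]]])

```text
time: 0.72
tool_pos: [378.2, -374.0, 260.0]
tcp_rot: [-180.0, 0.0, -12.1]
ft_force: [0.1, 0.3, 0.2]
finger_gap: 85.3
```

```bash
python3 - <<'E'
from h import *
print(pose()[0],pose()[2]["tcp_rot"],go([575,-181,250],-12))
E
```

```text
[ 378.18697879 -373.98604942  259.99288438] [-1.79980877e+02  2.06709264e-02 -1.20726523e+01] (array([ 152.1, -229.9,   10. ]), array([-0. ,  0. , -0.1]))
```

carry_out(commands=[[[85, 32, -48, 2, 0, 0, 0], [85, 64, -96, 4, 0, 0, 0], [85, 96, -144, 6, 0, 0, 0], [85, 128, -192, 8, 0, 0, 0], [85, 152, -230, 10, 0, 0, 0]]])

```text
time: 1.35
tool_pos: [574.5, -179.7, 249.6]
tcp_rot: [-180.0, 0.0, -11.8]
ft_force: [0.2, -0.7, -0.1]
finger_gap: 84.5
```

```bash
python3 - <<'E'
from h import *
img=viewer.snapshot("wrist");c=viewer.calibration("wrist");print(pose()[0])
cv2.imwrite("pics/w1.png",img[:,:,::-1])
for b in blobs(img,*Y,200):
    (x,y),wh,a=cv2.minAreaRect(b); 
    P=ray(c,cv2.boxPoints(cv2.minAreaRect(b)),84);print((round(x),round(y)),np.round(wh,1),a,P.mean(0).round(1),[ (np.linalg.norm(e).round(1),np.degrees(np.arctan2(e[1],e[0])).round(1)) for e in (P[1]-P[0],P[2]-P[1])])
E
```

```text
[ 576.98118385 -175.73512934  249.10354237]
(8, 267) [16.2 36.2] 6.115503787994385 [534.  115.1  84. ] [(np.float64(49.3), np.float64(-30.5)), (np.float64(17.8), np.float64(-108.4))]
(246, 169) [40. 28.] 90.0 [ 591.5 -176.4   84. ] [(np.float64(28.4), np.float64(-101.6)), (np.float64(42.0), np.float64(169.1))]
(155, 116) [66.4 47.7] 7.853313446044922 [661.2 -99.6  84. ] [(np.float64(46.0), np.float64(-26.7)), (np.float64(63.0), np.float64(-109.1))]
(336, 85) [65.9 59.9] 66.80140686035156 [ 652.9 -277.2   84. ] [(np.float64(53.3), np.float64(-79.7)), (np.float64(61.1), np.float64(-161.6))]
```

View pics/w1.png

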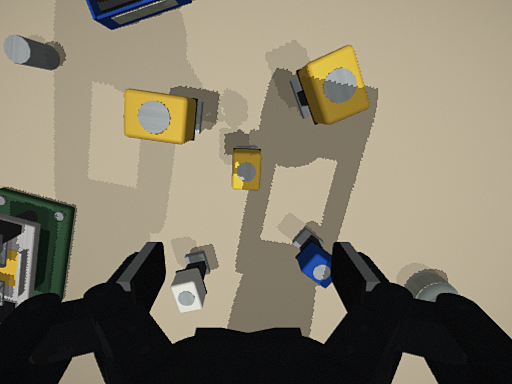

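The wrist view shows the small yellow head at (246,169), axis-aligned with the tool and its disc at (246,171). White is at (187,290) and blue at (320,268). The arm was still settling, so I measure once more at rest.

```bash
python3 - <<'E'
from h import *
c=viewer.calibration("wrist");img=viewer.snapshot("wrist");print(pose()[0],pose()[2]["tcp_rot"],pose()[2]["ft_force"])
for b in blobs(img,*Y,200):
    (x,y),wh,a=cv2.minAreaRect(b)
    if abs(x-246)>30: continue
    print(cv2.boundingRect(b))
    P=ray(c,cv2.boxPoints(cv2.minAreaRect(b)),84);print((round(x),round(y)),np.round(wh,1),a,P.mean(0).round(1),[ (np.linalg.norm(e).round(1),np.degrees(np.arctan2(e[1],e[0])).round(1)) for e in (P[1]-P[0],P[2]-P[1])])
    p=P.mean(0)
    crop=img[int(y)-45:int(y)+45,int(x)-60:int(x)+60]; cv2.imwrite("pics/w2.png",cv2.resize(crop,None,fx=6,fy=6,interpolation=2)[:,:,::-1]);print("crop org",int(x)-60,int(y)-45)
    print(go([p[0],p[1],66],-11))
E
```

```text
[ 575.35766606 -177.83551632  249.08379794] [-1.79899711e+02  6.30689330e-02 -1.16271737e+01] [-1.27471818 -0.67045699  0.23651994]
(237, 151, 29, 41)
(251, 171) [40. 28.] 90.0 [ 588.4 -181.1   84. ] [(np.float64(28.4), np.float64(-101.6)), (np.float64(42.2), np.float64(169.4))]
crop org 191 126
(array([ 13.6,   0.8, 183.1]), array([-0.1,  0.1, -0.6]))
```

View pics/w2.png

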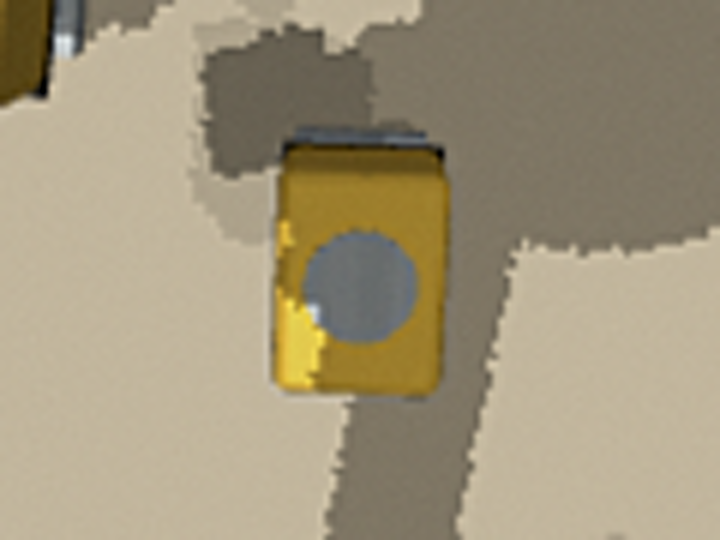

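The disc is at crop (360,287), i.e. px (251,174), so the head centre is about (585.5,-180.5). Next I lower to an intermediate height.

carry_out(commands=[[[60, 5, 0, 35, 0, 0, -0.5], [60, 10, 1, 75, 0, 0, -0.5], [60, 10, 1, 110, 0, 0, -0.5], [60, 10, 1, 120, 0, 0, -0.5], [60, 10, 1, 120, 0, 0, -0.5]]])

```text
time: 2.08
tool_pos: [582.5, -185.0, 130.1]
tcp_rot: [-180.0, 0.1, -11.4]
ft_force: [0.2, -0.3, 0.1]
finger_gap: 60.0
```

```bash
python3 - <<'E'
from h import *
c=viewer.calibration("wrist");img=viewer.snapshot("wrist")
print(pose()[0],pose()[2]["tcp_rot"],go([585.5,-180.5,69],-11))
for b in blobs(img,*Y,400):
    P=ray(c,cv2.boxPoints(cv2.minAreaRect(b)),84);print(cv2.boundingRect(b),P.mean(0).round(1))
g=blobs(img,(85,20,60),(125,110,200),100)
for b in g: print("grey",cv2.boundingRect(b),ray(c,[cv2.minAreaRect(b)[0]],84).round(1))
E
```

```text
[ 583.37221286 -185.24663     131.47615732] [ 1.79985546e+02 -6.24368209e-02 -1.13927592e+01] (array([ 1.1, -5.1, 62.5]), array([ 0. , -0.1, -0.4]))
(217, 182, 47, 69) [ 590.8 -181.5   84. ]
(12, 88, 146, 99) [ 656.8 -100.6   84. ]
(327, 8, 138, 147) [ 648.5 -285.4   84. ]
```

carry_out(commands=[[[60, 2.5, -5, 5, 0, 0, 0], [60, 2.5, -5, 25, 0, 0, 0], [60, 2.5, -5, 45, 0, 0, 0], [60, 2.5, -5, 61, 0, 0, 0], [60, 2.5, -5, 61, 0, 0, 0]]])

```text
time: 2.75
tool_pos: [584.6, -179.7, 66.4]
tcp_rot: [-180.0, 0.3, -11.4]
ft_force: [-0.1, -0.1, -0.1]
finger_gap: 59.8
```

carry_out(commands=[[[20, 0, 0, 0, 0, 0, 0], [20, 0, 0, 0, 0, 0, 0], [20, 0, 0, 0, 0, 0, 0], [20, 0, 0, 0, 0, 0, 0], [20, 0, 0, 0, 0, 0, 0]]], grip_force=60)

```text
time: 3.38
tool_pos: [587.2, -180.7, 70.4]
tcp_rot: [180.0, -0.1, -11.4]
ft_force: [-0.1, -0.2, 6.3]
finger_gap: 29.1
```

```bash
python3 - <<'E'
from h import *
print(pose()[0],pose()[2]["tcp_rot"],pose()[2]["ft_force"],pose()[2]["finger_gap"])
E
```

```text
[ 587.1990175  -180.73358532   70.3865755 ] [ 1.79978489e+02 -1.11205228e-01 -1.13795541e+01] [-0.07564522 -0.21123554  6.33929345] 29.07141877352255
```

Gripped at a 29.1 mm gap. Next I lift.

carry_out(commands=[[[20, 0, 0, -15, 0, 0, 0], [20, 0, 0, -45, 0, 0, 0], [20, 0, 0, -85, 0, 0, 0], [20, 0, 0, -130, 0, 0, 0], [20, 0, 0, -150, 0, 0, 0]]])

```text
time: 4.0
tool_pos: [587.4, -180.8, 222.9]
tcp_rot: [180.0, -0.2, -11.4]
ft_force: [0.4, -0.4, -3.0]
finger_gap: 29.2
```

```bash
python3 - <<'E'
from h import *
s=pose();print(s[0],s[2]["ft_force"],s[2]["finger_gap"],go([480,150,225],-30.5))
E
```

```text
[ 587.4273705  -180.83978908  222.94771515] [ 0.4385817  -0.37059655 -3.03740025] 29.205097440253404 (array([-170.6, -303.1,   -3. ]), array([ 0. , -0.2, 19.1]))
```

carry_out(commands=[[[20, -28, -46, 0, 0, 0, 4], [20, -56, -93, 0, 0, 0, 8], [20, -84, -140, 0, 0, 0, 12], [20, -112, -187, 0, 0, 0, 16], [20, -140, -234, 0, 0, 0, 19]]])

```text
time: 4.62
tool_pos: [493.9, 78.0, 218.3]
tcp_rot: [180.0, 0.1, -30.5]
ft_force: [0.3, 0.9, -1.7]
finger_gap: 29.3
```

carry_out(commands=[[[20, -15, -39, 0, 0, 0, 0], [20, -20, -76, 0, 0, 0, 0], [20, -20, -100, 0, 0, 0, 0], [20, -20, -100, 0, 0, 0, 0], [20, -20, -100, 0, 0, 0, 0]]])

```text
time: 5.25
tool_pos: [527.9, 172.5, 218.4]
tcp_rot: [179.9, 0.1, -30.4]
ft_force: [0.8, 0.6, -1.5]
finger_gap: 29.4
```

```bash
python3 - <<'E'
from h import *
c=viewer.calibration("wrist");s=pose();img=viewer.snapshot("wrist")
import pickle; pickle.dump((c,img),open("w3.pkl","wb"))
cv2.imwrite("pics/w3.png",img[:,:,::-1])
print(s[0],s[2]["tcp_rot"],pose()[0])
for b in blobs(img,*Y,100):
    P=ray(c,cv2.boxPoints(cv2.minAreaRect(b)),54);print(cv2.boundingRect(b),P.mean(0).round(1),[ (np.linalg.norm(e).round(1),np.degrees(np.arctan2(e[1],e[0])).round(1)) for e in (P[1]-P[0],P[2]-P[1])])
E
```

```text
[527.94988611 172.4771883  218.35367837] [ 1.79907374e+02  7.13304511e-02 -3.03727353e+01] [528.08382519 172.24960141 218.61127349]
(215, 216, 68, 102) [439.1 223.3  54. ] [(np.float64(72.5), np.float64(-120.3)), (np.float64(130.7), np.float64(151.7))]
(251, 148, 42, 50) [524.5 146.   54. ] [(np.float64(41.4), np.float64(-120.3)), (np.float64(51.8), np.float64(152.2))]
```

View pics/w3.png

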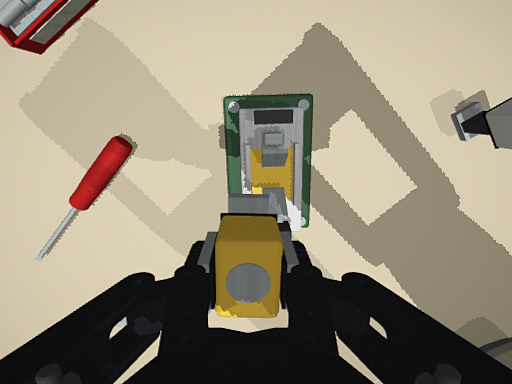

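The view shows the held cartridge (disc at (248,283)) hiding the near jaw. The nest's far jaw is at (273,147) and its floor at (272,175). The arm went past the viewing point because the tool axes had turned between calls, so I back off along -x to see both jaws.

carry_out(commands=[[[20, -30, 10, 0, 0, 0, 0], [20, -60, 24, 0, 0, 0, 0], [20, -75, 24, 0, 0, 0, 0], [20, -75, 24, 0, 0, 0, 0], [20, -75, 24, 0, 0, 0, 0]]])

```text
time: 5.92
tool_pos: [452.6, 190.0, 219.6]
tcp_rot: [-180.0, -0.0, -30.4]
ft_force: [0.5, 0.3, -2.1]
finger_gap: 29.3
```

```bash
python3 - <<'E'
from h import *
c=viewer.calibration("wrist");s=pose();img=viewer.snapshot("wrist")
cv2.imwrite("w4.png",img[:,:,::-1])
import pickle; pickle.dump((c,s[0],s[2]["tcp_rot"]),open("w4.pkl","wb"))
cv2.imwrite("pics/w4.png",cv2.resize(img[40:240,150:390],None,fx=3,fy=3,interpolation=2)[:,:,::-1])
print(s[0],s[2]["tcp_rot"],pose()[0])
for b in blobs(img,*Y,100):
    P=ray(c,cv2.boxPoints(cv2.minAreaRect(b)),54);print(cv2.boundingRect(b),P.mean(0).round(1),[ (np.linalg.norm(e).round(1),np.degrees(np.arctan2(e[1],e[0])).round(1)) for e in (P[1]-P[0],P[2]-P[1])])
E
```

```text
[452.59720529 190.01333953 219.55895202] [-1.79971204e+02 -4.85889592e-02 -3.03937188e+01] [452.61758957 189.96661282 219.48116661]
(215, 216, 68, 102) [363.8 241.3  54. ] [(np.float64(72.8), np.float64(-120.3)), (np.float64(131.0), np.float64(151.6))]
(226, 69, 47, 59) [524.2 146.7  54. ] [(np.float64(42.4), np.float64(-118.8)), (np.float64(52.4), np.float64(152.8))]
```

View pics/w4.png

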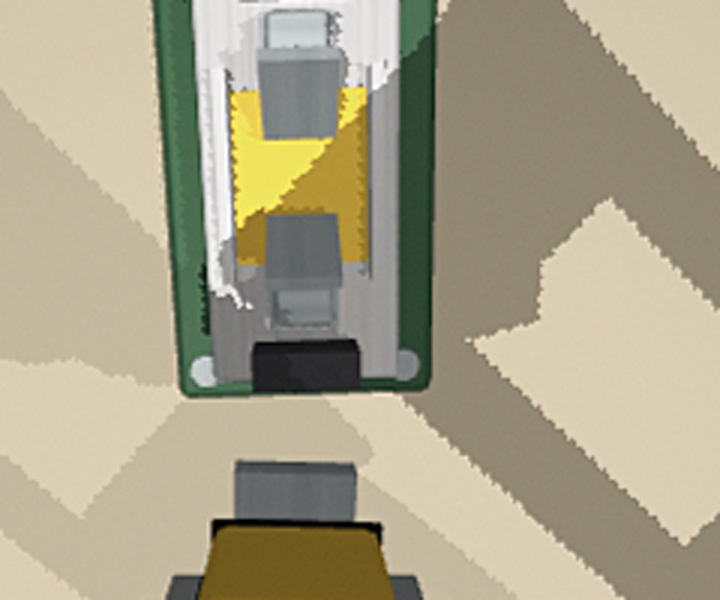

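The crop shows both jaws clearly. The far tip edge is at crop (302,137) and the near tip edge at (303,212). The floor spans crop rows 87–265, and the held foot is square to the tool at crop (296,490).

```bash
python3 - <<'E'
from h import *
import pickle; c,p,rot=pickle.load(open("w4.pkl","rb"))
f=lambda u,v,z:ray(c,[[u/3+150,v/3+40]],z)[0]
a=f(301.5,137,68);b=f(303.5,212,68);print("tips",a,b,np.linalg.norm(a-b),"mid",(a+b)/2)
# jaw tops z=98 ; base corners, screws
e=f(301,47,98);g=f(304,288,98);print("jaw tops",e,g,np.linalg.norm(e-g),"mid",(e+g)/2,np.degrees(np.arctan2(*(e-g)[1::-1])))
fl=f(232,90,54);fr=f(367,90,54);nl=f(237,262,54);nr=f(368,265,54);print("floor",(fl+fr+nl+nr)/4,np.linalg.norm(fl-fr),[np.degrees(np.arctan2(*(q)[1::-1])).round(1) for q in(fl-nl,fr-nr)])
print("foot mid top front z~160",f(295.5,462,p[2]-70.4+10), "tcp",p)
m=(a+b)/2
print(go([m[0],m[1],219],-30.4))
E
```

```text
tips [532.98612665 140.39232932  68.        ] [513.83699136 150.80462559  68.        ] 21.79691023253416 mid [523.41155901 145.59847745  68.        ]
jaw tops [550.23760291 130.80171876  98.        ] [496.05129896 161.32443329  98.        ] 62.191572074556206 mid [523.14445093 146.06307602  98.        ] -29.392215605991794
floor [522.97141779 146.24752594  54.        ] 42.3426887471216 [np.float64(-29.7), np.float64(-28.6)]
foot mid top front z~160 [468.44165458 180.33156467 159.15895202] tcp [452.59720529 190.01333953 219.55895202]
(array([83.5,  2.4,  0.5]), array([-0., -0., -0.]))
```

Tips are 21.8 mm apart (22 expected), and three estimates agree on a nest centre of (523.2,146.0) at yaw -29.3°. Next I go above it and down to 15 mm over slope contact.

carry_out(commands=[[[20, 40, 1, 0, 0, 0, -0.5], [20, 75, 2, 0, 0, 0, -1], [20, 81.5, 2, 20, 0, 0, -1], [20, 81.5, 2, 58, 0, 0, -1], [20, 81.5, 2, 58, 0, 0, -1]]])

```text
time: 6.6
tool_pos: [518.5, 146.6, 157.0]
tcp_rot: [179.7, 0.3, -29.4]
ft_force: [1.1, -1.4, -2.5]
finger_gap: 29.4
```

carry_out(commands=[[[20, 0, 0, 0, 0, 0, 0], [20, 0, 0, 0, 0, 0, 0], [20, 0, 0, 0, 0, 0, 0]]], grip_force=90)

```text
time: 6.98
tool_pos: [521.7, 147.6, 162.7]
tcp_rot: [-179.9, -0.1, -29.4]
ft_force: [0.8, 1.0, -2.0]
finger_gap: 28.6
```

```bash
python3 - <<'E'
from h import *
s=pose();print(s[0],s[2]["tcp_rot"],s[2]["ft_force"],go([521.9,146.8,124.4],-29.3))
E
```

```text
[521.72121358 147.58794747 162.69176606] [-1.79919295e+02 -8.84845892e-02 -2.93651736e+01] [ 0.80241136  0.99271472 -2.02410399] (array([ 0.5,  0.7, 38.3]), array([-0.1, -0.1, -0.1]))
```

Aligned. Pressing down in stages, watching the force.

carry_out(commands=[[[20, 0.5, 0.5, 6, 0, 0, 0], [20, 0.5, 0.5, 12, 0, 0, 0], [20, 0.5, 0.5, 17, 0, 0, 0], [20, 0.5, 0.5, 20, 0, 0, 0], [20, 0.5, 0.5, 22, 0, 0, 0]]])

```text
time: 7.6
tool_pos: [521.7, 146.7, 139.7]
tcp_rot: [-180.0, -0.0, -29.4]
ft_force: [-0.0, -0.5, 5.8]
finger_gap: 28.6
```

carry_out(commands=[[[20, 0, 0, 2, 0, 0, 0], [20, 0, 0, 4, 0, 0, 0], [20, 0, 0, 6, 0, 0, 0], [20, 0, 0, 8, 0, 0, 0], [20, 0, 0, 10, 0, 0, 0]]])

```text
time: 8.22
tool_pos: [521.1, 146.5, 128.9]
tcp_rot: [180.0, 0.0, -29.4]
ft_force: [0.7, -0.1, 0.6]
finger_gap: 28.8
```

carry_out(commands=[[[20, 0, 0, 1, 0, 0, 0], [20, 0, 0, 2, 0, 0, 0], [20, 0, 0, 3, 0, 0, 0], [20, 0, 0, 4, 0, 0, 0], [20, 0, 0, 4, 0, 0, 0]]])

```text
time: 8.85
tool_pos: [521.0, 146.6, 124.9]
tcp_rot: [180.0, 0.0, -29.4]
ft_force: [-1.0, 0.6, -2.1]
finger_gap: 28.9
```

carry_out(commands=[[[20, 0, 0, 1, 0, 0, 0], [20, 0, 0, 2, 0, 0, 0], [20, 0, 0, 3, 0, 0, 0], [20, 0, 0, 3, 0, 0, 0], [20, 0, 0, 3, 0, 0, 0]]])

```text
time: 9.48
tool_pos: [521.6, 146.6, 124.3]
tcp_rot: [-180.0, -0.0, -29.4]
ft_force: [-7.7, -0.6, 13.2]
finger_gap: 28.7
```

Floor reached: the force rose to 13 N at z=124.3, against 124.4 expected. Now the tug.

carry_out(commands=[[[20, 0, 0, 0, 0, 0, 0], [20, 0, 0, -1, 0, 0, 0], [20, 0, 0, -3, 0, 0, 0], [20, 0, 0, -5, 0, 0, 0], [20, 0, 0, -7, 0, 0, 0]]])

```text
time: 10.1
tool_pos: [521.0, 146.6, 128.4]
tcp_rot: [180.0, 0.0, -29.4]
ft_force: [2.5, 1.4, -9.4]
finger_gap: 28.9
```

carry_out(commands=[[[20, 0, 0, -2, 0, 0, 0], [20, 0, 0, -4, 0, 0, 0], [20, 0, 0, -6, 0, 0, 0], [20, 0, 0, -8, 0, 0, 0], [20, 0, 0, -8, 0, 0, 0]]])

```text
time: 10.72
tool_pos: [521.0, 146.5, 137.2]
tcp_rot: [180.0, 0.0, -29.4]
ft_force: [2.5, 0.5, -10.0]
finger_gap: 29.0
```

carry_out(commands=[[[20, 0, 0, 0, 0, 0, 0], [20, 0, 0, 0, 0, 0, 0], [20, 0, 0, 0, 0, 0, 0]]])

```text
time: 11.1
tool_pos: [521.1, 146.6, 137.1]
tcp_rot: [180.0, 0.0, -29.4]
ft_force: [1.0, 0.9, -9.6]
finger_gap: 28.5
```

```bash
python3 - <<'E'
from h import *
img=viewer.snapshot("wrist");s=pose();print(s[0],s[2]["tcp_rot"],s[2]["ft_force"],s[2]["finger_gap"])
cv2.imwrite("pics/w5.png",img[:,:,::-1])
E
```

```text
[521.08788667 146.54689287 137.10681362] [ 1.79979754e+02  2.56477331e-02 -2.93809187e+01] [ -0.05272292  -0.02028223 -10.45535697] 28.903427700020522
```

View pics/w5.png

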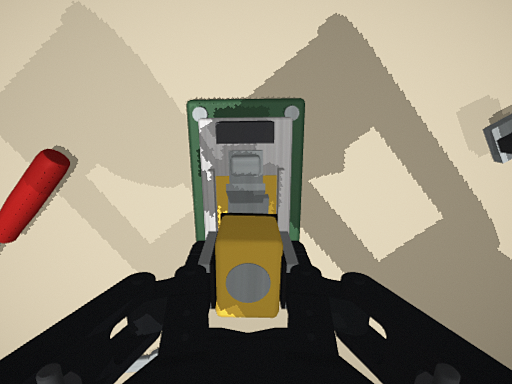

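The view shows the far jaw (245,175) and the plate raised with the cartridge. The pull is 10 N, i.e. 2.2 N of weight plus about 8 N of spring, steady 11 mm above the play, so the cartridge is latched. Now I let the nest down and release.

carry_out(commands=[[[20, 0, 0, 3, 0, 0, 0], [20, 0, 0, 6, 0, 0, 0], [20, 0, 0, 9, 0, 0, 0], [20, 0, 0, 12, 0, 0, 0], [20, 0, 0, 13, 0, 0, 0]]])

```text
time: 11.78
tool_pos: [522.2, 146.7, 125.2]
tcp_rot: [-179.9, -0.1, -29.4]
ft_force: [0.6, -0.9, -1.9]
finger_gap: 28.7
```

carry_out(commands=[[[29, 0, 0, 0, 0, 0, 0], [35, 0, 0, 0, 0, 0, 0], [45, 0, 0, 0, 0, 0, 0], [55, 0, 0, 0, 0, 0, 0], [60, 0, 0, 0, 0, 0, 0]]], grip_force=20)

```text
time: 12.4
tool_pos: [521.4, 146.6, 124.4]
tcp_rot: [-180.0, -0.0, -29.4]
ft_force: [0.6, -0.0, 0.2]
finger_gap: 59.9
```

carry_out(commands=[[[60, 0, 0, 0, 0, 0, 0], [60, 0, 0, -5, 0, 0, 0], [60, 0, 0, -20, 0, 0, 0], [60, 0, 0, -50, 0, 0, 0], [60, 0, 0, -90, 0, 0, 0]]])

```text
time: 13.02
tool_pos: [520.8, 146.5, 215.4]
tcp_rot: [180.0, 0.0, -29.4]
ft_force: [0.2, 0.6, 0.6]
finger_gap: 60.1
```

carry_out(commands=[[[60, -20, 0, -30, 0, 0, 0], [60, -50, 0, -50, 0, 0, 0], [60, -70, 0, -50, 0, 0, 0], [60, -70, 0, -50, 0, 0, 0], [60, -70, 0, -50, 0, 0, 0]]])

```text
time: 13.65
tool_pos: [460.2, 180.6, 263.3]
tcp_rot: [179.9, 0.0, -29.4]
ft_force: [0.5, -0.6, -0.4]
finger_gap: 60.1
```

```bash
python3 - <<'E'
from h import *
c=viewer.calibration("wrist");img=viewer.snapshot("wrist");t=viewer.snapshot("top");s=pose();print(s[0],s[2]["ft_force"],s[2]["finger_gap"],s[2]["time"])
for b in blobs(img,*Y,150): print(cv2.boundingRect(b),ray(c,[cv2.minAreaRect(b)[0]],138).round(1))
a=cv2.resize(img,(400,300));b=cv2.resize(t[110:260,140:340],(400,300))
cv2.imwrite("pics/f.png",np.hstack([a,b])[:,:,::-1])
E
```

```text
[460.38541478 180.41916878 263.27259348] [0.14681938 0.56788974 0.73004887] 60.00961580437186 13.75
(227, 86, 39, 52) [[523.5 146.8 138. ]]
```

View pics/f.png

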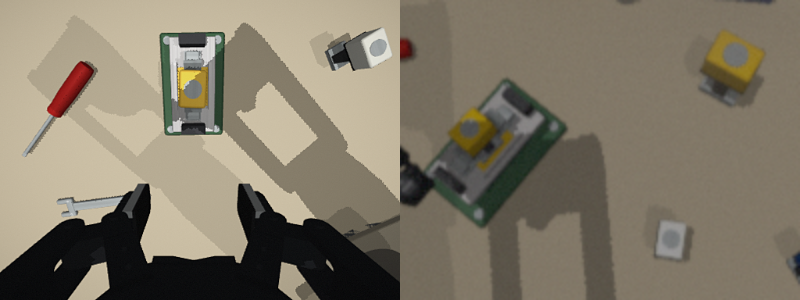

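The cartridge stands upright and centred in the nest (wrist panel (193,88), measured (523.5,146.8) at head-top height), the gripper is clear, and white stands untouched. I hand in.

```bash
python3 -c "
from bench import r
print(r.hand_in())"
```

```text
the job is handed in; nothing more can be done
None
```

The smallest yellow cartridge is latched in the nest, and I handed the job in at about 13.8 s of the 42 s allowed.

- **Push home:** I pressed it down through the jaws. The force rose to about 6 N, fell away as they snapped in, then reached 13 N on the floor at TCP z = 124.3 mm (124.4 expected).
- **Tug:** I raised it about 13 mm, which puts the nest at about 11 mm once the play is taken off. The pull held at about 10 N (weight plus roughly 8 N of spring), and in the wrist view the jaw and plate rose with it.
- **Release and last checks:** I let the nest back down and opened the fingers. The final picture shows the cartridge upright and centred, with its head at (523.5, 146.8) mm against a nest centre of (523.2, 146.0). The gripper was clear and touching nothing.
- **Bystanders:** The white cartridge looked untouched. The blue one is only partly in the last crop. I did not measure either again, but the arm passed well above the white one and never went near the blue one while low.

No check failed. The one slip was moving too far over the nest when the tool axes had turned between calls. I backed off and measured again before placing the cartridge.

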